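# Hang the sample pail on the hook scale

## Robot

A 6-joint arm with a two-finger parallel gripper is mounted at the origin on the work surface. World frame = base frame: x ahead of the robot, y to its left, z up, the work surface at z = 0. Lengths are in m, angles in rad, forces in N, time in s.
With the tool pointing down it reaches from about 0.325 to 0.9 m from the base axis. Payload 6.1 kg.
Tool frame: the origin (TCP) lies at the very end of the fingers, on their centre line; the grasp point (between the pads) lies arm.tcp_to_grasp behind it (arm.tcp_to_grasp is the distance from the TCP to the grasp point, in m); y points along the fingers, x is the direction in which the jaws open and shut, and the axes are right-handed (so a half turn about y gives the same grasp; the last joint's range is limited). The gripper opens to 87 mm and grips with 3 to 60 N. Pads are 19 mm wide; open, the fingers measure 117 mm over their backs; the gripper's body (75 mm by 190 mm) begins 51 mm behind the grasp point.
Start: joints at [1.111, 0.22, 1.526, -0, 1.395, -0.126], TCP at [0.205, 0.59, 0.223] pointing down, gripper open.
Joint ranges: [-2.98, 2.98], [-0.91, 2.08], [0.09, 2.57], [-1.24, 4.39], [0.2, 2.65], [-2.68, 2.68]. Speed limits (rad/s): [2.57, 2.57, 3.01, 3.14, 3.14, 3.14].

## Interface

Orientations are given as a unit quaternion [w, x, y, z].
In Python, from bench import observe, imaging, finish_job, arm gives the robot as it stands.
- The arm moves only by the shell command python3 -m crank 'ROWS' [FORCE]. ROWS is JSON, a list of rows, each a list of 5 numbers: the finger opening in mm, from 0 to 87, then the shift along the tool's x, y, z in mm, then the turn about the tool's y in degrees. In form: [[fingers, dx, dy, dz, yaw], ...]. A call has 1 to 10 rows; each row shifts and turns the pose as measured when the row begins, along the tool's axes as they then stand; what a row does not reach is not made up. A row lasts 1/8 s, in which the tool goes at most 62.5 mm and 10.7 degrees, less where a joint would pass 70% of its speed; a pose out of reach is approached as far as the arm can. A call with a gripper value outside its range is refused whole. The fingers move at their own pace and stop on an object; FORCE is the grip in N (left out, the last holds). Time passes only in rows, so rows that do not move let the fingers close. It gives the time, the measured TCP pose, the force and the opening at its end, in the units of the state.
- observe(): the state, without advancing time (a new reading comes with each control period).
- imaging.camera(name): name is "scene" or "top" or "wrist"; returns the picture (480x640x3 uint8, red, green, blue); there is no depth.
- imaging.camera_params(name): a dict with "intrinsics" (3x3 intrinsics, pixels), "view" (4x4, takes a point from world to camera coordinates); the wrist camera has in their place "hand_eye" (4x4, takes a point from camera to tool coordinates, whose origin is the TCP and whose axes are the tool frame's). Camera axes: x right, y down, z forward; pixel columns grow to the right and rows downward; lengths in m; the calibration is good to about 2 mm. A picture is of the moment at which its call begins: read the wrist's pose just before it. camera_params takes no time and is no camera call.
- finish_job(): hands the job in, once; it reports no verdict.
The state is a dict: "time_s": time; "joint_positions": joint angles; "joint_vel": joint speeds; "tau": joint torques, N m; "tool_pos": TCP position; "ee_rot": TCP orientation; "force": force on the tool from outside, world axes, zero at the start; "moment": the same for the moment, N m; "finger_gap": finger opening in m.
Only numpy, scipy, OpenCV 4.12 (cv2) and the standard library are available. Lean on these libraries where they do the work, as an engineer would, in place of code of your own. Each camera call takes 0.05 s, during which the arm holds its last target. There are 200 camera calls.

## Task

Weigh the received sample: swing the pail's flat-lying bail up until it stands upright while the pail stays standing on the bench, then carry the pail level by its bail and lower it gently onto the scale's hook, keeping hold until the hook bears the weight, and let go so that the pail hangs still and level from the middle of its bail. Do not let the pail drop, do not push the hook down to its stop, and leave the other things on the bench where they are.

Things in the scene. Friction and masses are not known exactly. Their poses are not given: they have to be found in the camera images.
- pail: Closed plain steel sample pail, 100 mm tall, 92 mm across the foot, 106 mm across the rim, 0.3 to 0.55 kg with its bail. Origin: centre of its underside; z up. Its bail turns on two ears at its +y and -y sides, about an axis along y that passes 82 mm above the origin. The bail lies flat towards the pail's +x.
- bail (a joint): Angle of the bail, rad: 0 lies flat (level, along the pail's +x, on a stop), 1.57 stands upright, 3.14 lies flat on the other side. Slight hinge friction: left near upright (within about 0.3 rad) it stays; further over it falls. The bar must turn between the fingers as the bail rises: a light pinch (about 4 N) lets it, a firm one tips or drags the pail.
- bail_mid (a point): Middle of the bail's straight cross bar, on its centre line. The bail is a U of 9 mm round steel rod; the bar runs along the pail's y, 120 mm from the hinge axis, straight for 49 mm to either side of this point. Flat: the bar is level, 82 mm above the pail's underside, 62 mm clear of the rim, with only the bench or low bystanders below. Upright: 202 mm above the underside, 102 mm above the rim.
- scale: White hook scale, fixed to the bench. Origin: on the bench straight under the seat (lowest point) of its hook; z up. Foot slab 12 mm thick, x -60 to +130 mm, 150 mm wide. The steel hook (8 mm rod) reaches along the scale's -x from a box-shaped head (66 mm wide, x +72 to +134 mm, top 20 to 23 mm above the seat) on a column. The bail's bar must come to lie across the hook, along the scale's y.
- sleeve_top (a point): Centre of the top of the column's fixed sleeve (40 mm thick), 100 mm from the seat along +x, 140 mm above the bench. HOOK HEIGHT IS NOT REPORTED: the column is set anew for each run; the unloaded seat's top is anywhere from 245 to 285 mm above the bench. Find it by touch or sight.
- scale_hook (a joint): How far the hook has sunk under load, m: 0 unloaded, hard stop at 0.025; spring of 450 N/m (the hanging pail sinks it 7 to 13 mm); keep it under 0.022. Hook's shape in the plane y = 0: from the head level, its top 14 mm above the seat, to x = +28 mm; slope down to the seat, x +6 to -6 mm; slope up to the open tip at x = -24 mm, whose top is 20 mm above the seat.
- vial_tray: Bystander: grey block with small vials, 100 x 66 mm, 43 mm tall. Origin: centre of its underside.
- tin: Bystander: plain steel tin without a bail, 84 mm across, 50 mm tall. Origin: centre of its underside.
- dish: Bystander: shallow aluminium dish, 72 mm across, 12 mm tall. Origin: centre of its underside.
- spatula: Bystander: lab spatula with black handle, 190 mm long, lying flat with its length along x, handle to -x.
- jar: Bystander: small jar with white cap, 60 mm across, 50 mm tall. Origin: centre of its underside.
Not all that is in view belongs to the job. What is shaped like the pail but green is not meant. What is shaped like the scale but green is not meant.

How it is judged:
By the outcome, as a careful person would: the job done as asked, in the order asked, and still so for the second after the job is handed in, with the robot touching nothing.
It also fails if it takes over 69 s, if anything falls off the work surface, if the arm or the gripper's body presses on something with over 40 N, if the wrist force passes 120 N, or if a joint passes its speed limit or range.

## Working session

There is one attempt and no reset: what is moved stays moved. The work goes in short steps, Python scripts to look and compute and a shell command to move; the robot and the scene stay as the last step left them, time stands still between calls to the robot, and variables do not carry over. Pictures are saved under pics/ and viewed, about 8 in all and at most 12, crops included, and the job is handed in when it is done.

```bash
mkdir -p pics; python3 - <<'E'
from bench import observe, imaging, arm
import cv2,numpy as np
np.set_printoptions(precision=4,suppress=True)
print(observe()); print([a for a in dir(arm) if a[0]!='_'], arm.tcp_to_grasp)
for n in ("scene","top","wrist"):
    im=imaging.camera(n); cv2.imwrite(f"pics/{n}0.png",im[:,:,::-1]); p=imaging.camera_params(n); print(n,p)
E
ls
```

```text
{'time_s': 0.0, 'joint_positions': array([ 1.1109,  0.2212,  1.5276, -0.    ,  1.3947, -0.1261]), 'joint_vel': array([-0.0008,  0.0012,  0.0008,  0.0006,  0.0013,  0.0022]), 'tau': array([ -0.0014, -49.4588, -38.7381,   0.0696,   0.057 ,  -0.0001]), 'tool_pos': array([0.2045, 0.5899, 0.2214]), 'ee_rot': array([-0.5758,  0.5764,  0.4094, -0.4106]), 'force': array([ 0.3792, -0.3129, -0.3912]), 'moment': array([-0.0005,  0.0333,  0.0399]), 'finger_gap': 0.08706889487874762}
['MotionError', 'tcp_to_grasp'] 0.0187
scene {'intrinsics': array([[486.2657,   0.    , 317.6857],
       [  0.    , 486.2657, 234.0149],
       [  0.    ,   0.    ,   1.    ]]), 'view': array([[-0.713 ,  0.7012,  0.0014,  0.2921],
       [ 0.525 ,  0.5351, -0.6618, -0.1838],
       [-0.4648, -0.4711, -0.7497,  1.7812],
       [ 0.    ,  0.    ,  0.    ,  1.    ]])}
top {'intrinsics': array([[457.446 ,   0.    , 318.1011],
       [  0.    , 457.446 , 244.5693],
       [  0.    ,   0.    ,   1.    ]]), 'view': array([[ 0.0592, -0.9982,  0.0006,  0.0853],
       [-0.9772, -0.0581, -0.2043,  0.5347],
       [ 0.2039,  0.0116, -0.9789,  1.2277],
       [ 0.    ,  0.    ,  0.    ,  1.    ]])}
wrist {'intrinsics': array([[335.9923,   0.    , 313.5312],
       [  0.    , 335.9923, 234.9473],
       [  0.    ,   0.    ,   1.    ]]), 'hand_eye': array([[ 1.    , -0.    ,  0.0001,  0.0004],
       [-0.0001, -0.2459,  0.9693, -0.1614],
       [ 0.    , -0.9693, -0.2459,  0.0679],
       [ 0.    ,  0.    ,  0.    ,  1.    ]])}
pics
```

View pics/scene0.png

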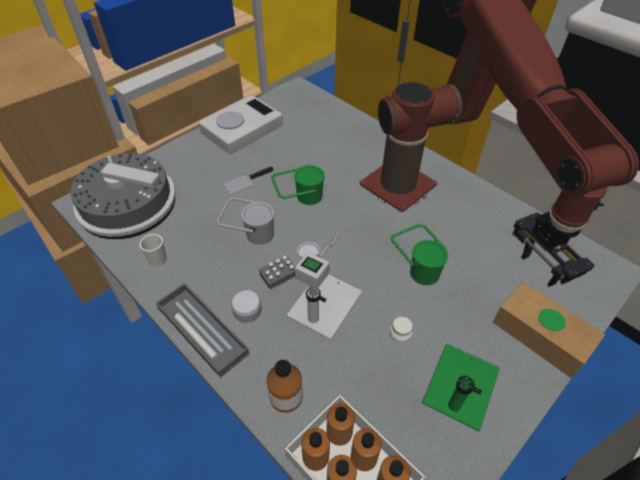

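View pics/top0.png

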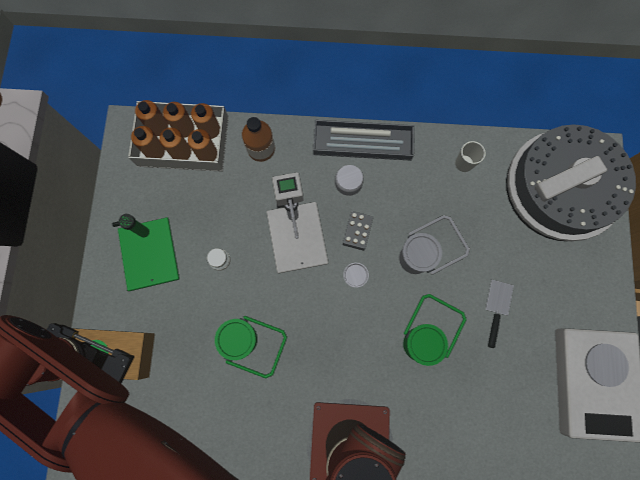

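The scene view shows the grey pail at about (258,222) with its bail to the left, and the white scale at (315,290). In the top view the pail is at (421,253) with its bail bar near (455,240), the scale slab at (297,238) and its head at (288,187). Next, enlarged crops.

```bash
cat > h.py <<'E'
import numpy as np,cv2
from bench import observe, imaging, arm
from scipy.spatial.transform import Rotation as R
np.set_printoptions(precision=4,suppress=True)
def cam(n,st=None):
    p=imaging.camera_params(n);K=p["intrinsics"]
    if n=="wrist":
        st=st or observe();q=st["ee_rot"];T=np.eye(4);T[:3,:3]=R.from_quat(q,scalar_first=True).as_matrix();T[:3,3]=st["tool_pos"]
        V=np.linalg.inv(T@p["hand_eye"])
    else: V=p["view"]
    return K,V
def ray(c,uv):
    K,V=c;d=V[:3,:3].T@np.linalg.solve(K,[uv[0],uv[1],1.]);o=-V[:3,:3].T@V[:3,3];return o,d/np.linalg.norm(d)
def plane(c,uv,z):
    o,d=ray(c,uv);return o+d*(z-o[2])/d[2]
def proj(c,X):
    K,V=c;x=K@(V[:3,:3]@np.asarray(X)+V[:3,3]);return x[:2]/x[2]
def tri(c1,a,c2,b):
    Ps=[c[0]@c[1][:3] for c in(c1,c2)]
    X=cv2.triangulatePoints(Ps[0],Ps[1],np.float64(a).reshape(2,1),np.float64(b).reshape(2,1)).ravel();X=X[:3]/X[3]
    return X,np.linalg.norm(proj(c1,X)-a),np.linalg.norm(proj(c2,X)-b)
def tool():
    s=observe();M=R.from_quat(s["ee_rot"],scalar_first=True).as_matrix();return s,M
E
python3 - <<'E'
import cv2,numpy as np
s=cv2.imread('pics/scene0.png');t=cv2.imread('pics/top0.png')
def crop(im,x,y,w,h): return cv2.resize(im[y:y+h,x:x+w],(400,300),interpolation=cv2.INTER_CUBIC)
a=crop(s,210,185,80,60);b=crop(s,280,245,100,75);c=crop(t,395,210,80,60);d=crop(t,255,165,100,75)
cv2.imwrite('pics/crops0.png',np.vstack([np.hstack([a,b]),np.hstack([c,d])]))
E
```

```text
(no output)
```

View pics/crops0.png

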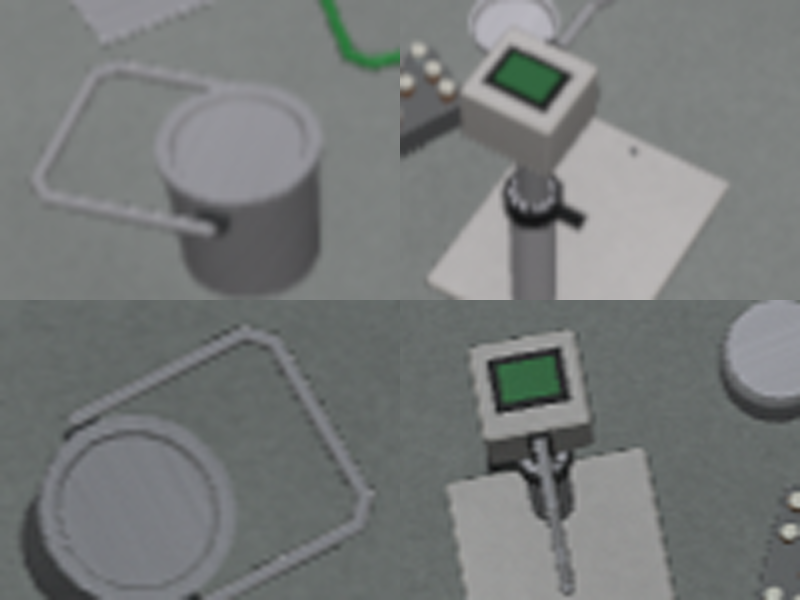

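```bash
python3 - <<'E'
from h import *
S=cam("scene");T=cam("top")
def s1(x,y):return np.array([210+x/5,185+y/5])
def s2(x,y):return np.array([280+(x-400)/4,245+y/4])
def t1(x,y):return np.array([395+x/5,210+(y-300)/5])
def t2(x,y):return np.array([255+(x-400)/4,165+(y-300)/4])
print("corner a",tri(S,s1(40,188),T,t1(258,330)),tri(S,s1(40,188),T,t1(368,495)))
print("corner b",tri(S,s1(100,70),T,t1(368,495)),tri(S,s1(100,70),T,t1(258,330)))
print("rim",tri(S,s1(239,148),T,t1(137,507)))
print("bar mid plane", plane(S,s1(70,129),.082),plane(T,t1(318,412),.082))
print("rim plane", plane(S,s1(239,148),.1),plane(T,t1(137,507),.1))
sc=[(515,30),(598,75),(545,135),(462,92)];tc=[(468,350),(572,332),(585,428),(488,440)]
for k in range(4):
    best=min(((j,)+tri(S,s2(*sc[k]),T,t2(*tc[j])) for j in range(4)),key=lambda r:r[2]+r[3]);print(k,best)
# slab by mask in top
im=cv2.imread('pics/top0.png')
for n,p in (("slab",[(267,210),(318,203),(328,262),(276,272)]),):
    for q in p: print(n,plane(T,q,.012))
for z in(.24,.26,.28,.3): print(z,"tip",plane(T,t2(568,590),z),"root",plane(T,t2(540,440),z))
E
```

```text
corner a (array([ 0.624 , -0.2339,  0.0834]), np.float64(0.40500269225605473), np.float64(0.5140918155572279)) (array([ 0.5648, -0.3391, -0.0445]), np.float64(0.7572938803331997), np.float64(0.9876642402342788))
corner b (array([ 0.5326, -0.2925,  0.0846]), np.float64(0.8357151396980326), np.float64(1.1252489901127085)) (array([ 0.5896, -0.2007,  0.1896]), np.float64(1.9613440676878162), np.float64(2.5729495835312215))
rim (array([ 0.5173, -0.1654,  0.0932]), np.float64(0.5884827983390118), np.float64(0.77494736907614))
bar mid plane [ 0.5776 -0.2622  0.082 ] [ 0.5804 -0.2686  0.082 ]
rim plane [ 0.5203 -0.1581  0.1   ] [ 0.5173 -0.1655  0.1   ]
0 (2, array([0.6006, 0.1616, 0.2586]), np.float64(0.07822553152056112), np.float64(0.09319832394579652))
1 (3, array([0.5888, 0.2211, 0.2568]), np.float64(0.7078416867698863), np.float64(0.8288910386704249))
2 (0, array([0.6453, 0.235 , 0.2606]), np.float64(0.2783251537893475), np.float64(0.3142046535011539))
3 (1, array([0.6595, 0.1744, 0.2603]), np.float64(0.34989246882228825), np.float64(0.40089180415184567))
slab [0.6327 0.2738 0.012 ]
slab [0.663  0.1251 0.012 ]
slab [0.4883 0.0859 0.012 ]
slab [0.4504 0.233  0.012 ]
0.24 tip [0.5045 0.1662 0.24  ] root [0.5971 0.1897 0.24  ]
0.26 tip [0.5001 0.165  0.26  ] root [0.5909 0.1881 0.26  ]
0.28 tip [0.4956 0.1638 0.28  ] root [0.5848 0.1864 0.28  ]
0.3 tip [0.4912 0.1626 0.3   ] root [0.5786 0.1848 0.3   ]
```

```bash
python3 - <<'E'
from h import *
s,M=tool()
print("tool x,y,z cols\n",M)
print("yaw of tool x",np.degrees(np.arctan2(M[1,0],M[0,0])),"z",np.degrees(np.arctan2(M[1,2],M[0,2])))
q=s["joint_positions"];print(q)
# wanted at pail: x yaw -58 or 122 ; scale 13.5 or 193.5. q6 ~ q6_0 + k*((q1-q1_0)-(yaw-yaw0))
mid=np.array([.580,-.2675]);C=np.array([.5173,-.1655])
g=mid-s["tool_pos"][:2]; print("world delta",g, "tool delta mm",1e3*M.T@np.r_[g,0])
E
python3 -m crank '[[50,0,0,0,5]]'
python3 -c "
from h import *
s,M=tool();print(s['joint_positions'],np.degrees(np.arctan2(M[1,0],M[0,0])),s['force'])"
```

```text
tool x,y,z cols
 [[ 0.3276 -0.0007 -0.9448]
 [ 0.9448 -0.0013  0.3276]
 [-0.0015 -1.      0.0002]]
yaw of tool x 70.87540591084583 z 160.87538951223758
[ 1.1109  0.2211  1.5273  0.      1.3947 -0.1261]
world delta [ 0.3754 -0.8576] tool delta mm [-687.2475    0.8984 -635.6693]
time_s: 0.28
tool_pos: [0.2044, 0.5898, 0.2212]
ee_rot: [-0.593, 0.594, 0.383, -0.385]
force: [0.0, -0.4, -0.5]
finger_gap: 0.0826
[ 1.1109  0.2214  1.5278  0.      1.3947 -0.0369] 65.76397769546338 [ 0.0473 -0.3799 -0.4518]
```

```bash
python3 -m crank '[[45,0,-20,0,10.5],[45,0,-20,0,10.5],[45,0,-20,0,10.5],[45,0,-20,0,10.5],[45,0,-20,0,10.5],[45,0,-20,0,10.5],[45,0,-10,0,10.5],[45,0,0,0,10.5],[45,0,0,0,10.5],[45,0,0,0,10.5]]'
cat > go.py <<'E'
import sys
from h import *
t=np.array(eval(sys.argv[1]),float);s,M=tool()
yaw=np.degrees(np.arctan2(M[1,0],M[0,0]))
print("yaw",yaw,"pos",s["tool_pos"],"tool delta mm",1e3*M.T@(t-s["tool_pos"]),"F",s["force"],"gap",s["finger_gap"],"t",s["time_s"], "tilt",M[2,1])
E
python3 go.py '[.5607,-.2799,.20]'
```

```text
time_s: 1.52
tool_pos: [0.2037, 0.5884, 0.3504]
ee_rot: [-0.657, 0.665, -0.252, 0.252]
force: [0.4, 0.2, 0.4]
finger_gap: 0.045
yaw -41.769243331357444 pos [0.2037 0.5884 0.3504] tool delta mm [ 844.2097  157.3901 -408.1576] F [0.37   0.1591 0.4316] gap 0.04501318324255451 t 1.525 tilt -0.9999356743697116
```

```bash
python3 -m crank '[[45,56,0,-27,8],[45,53,0,-35,0],[45,53,0,-35,0],[45,53,0,-35,0],[45,53,0,-35,0],[45,53,0,-35,0],[45,53,0,-35,0],[45,53,0,-35,0],[45,53,0,-35,0],[45,53,0,-35,0]]'
python3 go.py '[.5607,-.2799,.20]'
```

```text
time_s: 2.78
tool_pos: [0.2897, -0.0298, 0.3537]
ee_rot: [-0.636, 0.648, -0.294, 0.298]
force: [1.9, -0.9, 0.4]
finger_gap: 0.0451
yaw -49.54100730629408 pos [ 0.2897 -0.0298  0.3537] tool delta mm [364.2378 157.6818  45.8402] F [ 1.8823 -0.8624  0.3771] gap 0.04514206210244621 t 2.775 tilt -0.9998455365790306
```

```bash
python3 -m crank '[[45,50,0,7,0],[45,52,0,7,0],[45,52,0,7,0],[45,52,25,7,0],[45,52,25,7,0],[45,52,25,7,0],[45,50,25,7,0],[45,0,0,0,8.5],[45,0,0,0,0]]'
python3 go.py '[.5607,-.2799,.20]'
python3 - <<'E'
from h import *
for n in("wrist","top","scene"):
    st=observe(); im=imaging.camera(n); cv2.imwrite(f"pics/{n}1.png",im[:,:,::-1])
    if n=="wrist": np.save("w1.npy",[*st["tool_pos"],*st["ee_rot"]])
E
```

```text
time_s: 3.9
tool_pos: [0.5646, -0.2916, 0.2511]
ee_rot: [-0.61, 0.621, -0.346, 0.35]
force: [-0.7, 0.6, 1.1]
finger_gap: 0.0449
yaw -59.02348072523462 pos [ 0.5646 -0.2916  0.2511] tool delta mm [-12.6505  50.911    3.1516] F [-0.7074  0.6198  1.0837] gap 0.044881245360932666 t 3.9 tilt -0.9998784275785229
```

View pics/wrist1.png

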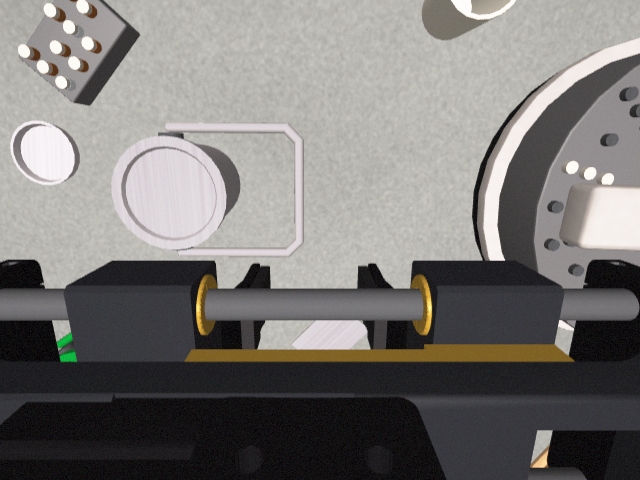

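The wrist view shows the bail bar as a near-vertical line at u≈298, v≈125–255, so yaw is aligned. The rim centre is near (170,192).

```bash
python3 - <<'E'
from h import *
w=np.load("w1.npy");W=cam("wrist",{"tool_pos":w[:3],"ee_rot":w[3:]});S=cam("scene");T=cam("top")
im=cv2.imread("pics/wrist1.png")
g=cv2.cvtColor(im,cv2.COLOR_BGR2GRAY)
for v in(150,165,180,195,210,225,235): print(v,g[v,288:312])
for uv in((298.5,140),(298.5,240),(298.5,189)): print(plane(W,uv,.082))
print("arms",plane(W,(240,128.5),.082),plane(W,(240,251),.082),"rim",plane(W,(170,192),.1))
print("tri mid W-T",tri(W,np.array([298.5,189.]),T,np.array([458.9,232.4])))
print("tri rim W-T",tri(W,np.array([170.,192.]),T,np.array([422.4,251.4])))
E
```

```text
150 [184 184 181 175 174 176 160 199 221 220 219 218 214 193 169 127 173 175
 179 180 183 188 186 179]
165 [184 184 183 186 186 184 167 200 218 220 219 217 213 195 171 130 179 178
 180 181 179 178 177 175]
180 [184 186 190 187 180 180 160 196 221 221 221 218 216 197 172 136 184 182
 181 180 180 178 181 182]
195 [191 197 192 191 189 187 169 194 217 216 216 220 214 196 171 137 183 184
 191 191 191 188 185 181]
210 [180 181 184 188 186 186 162 187 216 219 219 217 214 200 173 138 182 186
 189 194 186 185 177 177]
225 [196 193 191 187 187 188 188 184 213 220 218 218 214 201 174 141 187 186
 189 189 188 187 185 185]
235 [181 188 193 195 191 190 191 183 213 220 218 220 214 201 175 138 183 185
 184 186 193 192 188 190]
[ 0.6209 -0.2423  0.082 ]
[ 0.5362 -0.2918  0.082 ]
[ 0.581  -0.2656  0.082 ]
arms [ 0.6017 -0.1902  0.082 ] [ 0.4954 -0.2462  0.082 ] rim [ 0.5199 -0.1645  0.1   ]
tri mid W-T (array([ 0.5802, -0.2673,  0.0859]), np.float64(2.329613979504828), np.float64(0.4360575189593042))
tri rim W-T (array([ 0.5182, -0.1652,  0.0986]), np.float64(1.7915864740374892), np.float64(0.33757904673762584))
```

```bash
python3 go.py '[.5605,-.279,.063]'; python3 -m crank '[[45,-12.5,20,3,0.7],[45,0,30,0,0],[45,0,30,0,0],[45,0,30,0,0],[45,0,0,0,0]]'; python3 go.py '[.5605,-.279,.063]'
```

```text
yaw -58.91703763222407 pos [ 0.5644 -0.2911  0.2526] tool delta mm [-14.9136 189.3464   4.6762] F [1.2706 0.232  0.6244] gap 0.045028050933329775 t 4.05 tilt -0.9998628936666752
time_s: 4.68
tool_pos: [0.5626, -0.28, 0.1494]
ee_rot: [-0.61, 0.621, -0.34, 0.356]
force: [-0.1, 0.5, 1.9]
finger_gap: 0.045
yaw -58.972240021525664 pos [ 0.5626 -0.28    0.1494] tool delta mm [-4.2518 86.2779 -1.0443] F [-0.0978  0.5416  1.8805] gap 0.0449539204783399 t 4.675 tilt -0.9996204639145969
```

```bash
python3 -m crank '[[45,-4,40,-1,0],[45,0,44,0,0],[45,0,0,0,0]]'; python3 go.py '[.5605,-.279,.063]'; python3 - <<'E'
from h import *
s,M=tool();print(M)
st=observe();im=imaging.camera("wrist");cv2.imwrite("pics/wrist2.png",im[:,:,::-1]);np.save("w2.npy",[*st["tool_pos"],*st["ee_rot"]])
E
```

```text
time_s: 5.05
tool_pos: [0.5651, -0.2813, 0.073]
ee_rot: [-0.61, 0.622, -0.334, 0.359]
force: [-0.1, -0.0, 0.4]
finger_gap: 0.0451
yaw -58.75456976451882 pos [ 0.5651 -0.2813  0.073 ] tool delta mm [-4.7006  9.8613 -2.7697] F [-0.1342 -0.0018  0.3583] gap 0.045064327565624986 t 5.05 tilt -0.9992230967361846
[[ 0.5183  0.0231  0.8549]
 [-0.8543 -0.032   0.5188]
 [ 0.0393 -0.9992  0.0031]]
```

View pics/wrist2.png

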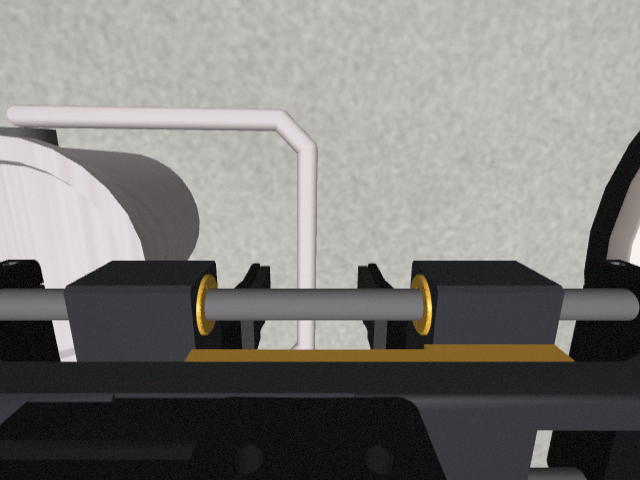

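The bar is at u≈307, between fingers whose centre is at u≈313, so it sits about 3 mm to the pail side. I'll make the final approach and pinch lightly.

```bash
python3 -m crank '[[45,-4,11,-2,0],[30,0,0,0,0],[8,0,0,0,0],[5,0,0,0,0],[5,0,0,0,0],[5,0,0,0,0]]' 4; python3 go.py '[.5605,-.279,.063]'
```

```text
time_s: 5.85
tool_pos: [0.5671, -0.282, 0.0721]
ee_rot: [-0.61, 0.622, -0.329, 0.364]
force: [-1.1, 1.0, -0.7]
finger_gap: 0.0088
yaw -58.72431100831909 pos [ 0.5671 -0.282   0.0721] tool delta mm [-6.4546  8.7796 -4.1349] F [-1.06    0.9875 -0.7102] gap 0.008812780083837986 t 5.85 tilt -0.9985842216290246
```

```bash
python3 -m crank '[[5,-1.5,-25,0,0],[5,-6.5,-24,0,0]]'; cat > arc.py <<'E'
import sys
from h import *
# grip reference at flat: tool x offset and height; prints bar's h,w by tool pose
s,M=tool(); ref=np.array([.5671,-.282,.0721]); o=np.array([np.cos(np.radians(-58.7)),np.sin(np.radians(-58.7))])
t=np.array([0.0,0,-.0099])  # bar lies ~9.9 mm behind TCP
M0=R.from_quat([-.61,.622,-.329,.364],scalar_first=True).as_matrix()
b=s["tool_pos"]+M@[0,-.0099,0]; b0=ref+M0@[0,-.0099,0]
d=b-b0; hh=.120+d[:2]@o; w=d[2]; sd=d[:2]@[-o[1],o[0]]
print("h,w,side mm",1e3*np.array([hh,w,sd]),"r",1e3*np.hypot(hh,w),"th",np.degrees(np.arctan2(w,hh)),"F",s["force"],"gap",s["finger_gap"],"tiltx",M[2,0],"tiltz",M[2,2],"t",s["time_s"])
E
python3 arc.py
```

```text
time_s: 6.1
tool_pos: [0.5599, -0.2731, 0.1189]
ee_rot: [-0.61, 0.622, -0.33, 0.363]
force: [1.5, -1.1, 0.1]
finger_gap: 0.0086
h,w,side mm [108.6774  46.8115  -1.4675] r 118.33045574086961 th 23.30336219317316 F [ 1.5304 -1.1143  0.0795] gap 0.008609375344940925 tiltx 0.04939713967861786 tiltz 0.007920693188232297 t 6.1
```

```bash
python3 -m crank '[[5,-10,-24.5,1,0],[5,-15.5,-19.5,0,0]]';python3 arc.py
```

```text
time_s: 6.35
tool_pos: [0.5463, -0.2496, 0.1632]
ee_rot: [-0.61, 0.622, -0.33, 0.364]
force: [0.3, 0.5, -2.0]
finger_gap: 0.0087
h,w,side mm [81.5289 91.0978 -0.9564] r 122.25289204759076 th 48.17272598556921 F [ 0.2602  0.5252 -1.9551] gap 0.008656036659212612 tiltx 0.05101314233661597 tiltz 0.008291118109195583 t 6.35
```

```bash
python3 -m crank '[[5,-21,-13,0,0],[5,-22.5,-11,0,0]]';python3 arc.py
```

```text
time_s: 6.6
tool_pos: [0.5248, -0.2135, 0.1889]
ee_rot: [-0.609, 0.623, -0.327, 0.367]
force: [0.3, 0.2, -3.9]
finger_gap: 0.0085
h,w,side mm [ 39.4061 116.7495  -0.5971] r 123.22044387845452 th 71.34905448454256 F [ 0.3093  0.1907 -3.8934] gap 0.008539405463028588 tiltx 0.05970349608323844 tiltz 0.011002150122766619 t 6.6
```

```bash
python3 -m crank '[[5,-27,-1,0,0],[5,-12.5,0,0,0],[5,0,0,0,0]]';python3 arc.py; python3 - <<'E'
from h import *
a=[]
for n in("scene","top"):
    im=imaging.camera(n)[:,:,::-1]; cv2.imwrite(f"pics/{n}3.png",im)
    x,y=((190,135) if n=="scene" else (360,180)); a.append(cv2.resize(im[y:y+120,x:x+100],(500,600),interpolation=cv2.INTER_CUBIC)[:, :400] if 0 else cv2.resize(im[y:y+150,x:x+100],(400,600),interpolation=cv2.INTER_CUBIC))
cv2.imwrite("pics/up3.png",np.hstack(a))
E
```

```text
time_s: 6.98
tool_pos: [0.5057, -0.1804, 0.1916]
ee_rot: [-0.608, 0.623, -0.323, 0.37]
force: [-0.7, -0.8, -3.0]
finger_gap: 0.0084
h,w,side mm [  1.1244 119.4947   0.2864] r 119.5000048401698 th 89.46086292623467 F [-0.6809 -0.7585 -2.9864] gap 0.00843635750095104 tiltx 0.0685948842456946 tiltz 0.014149721963625628 t 6.975
```

View pics/up3.png

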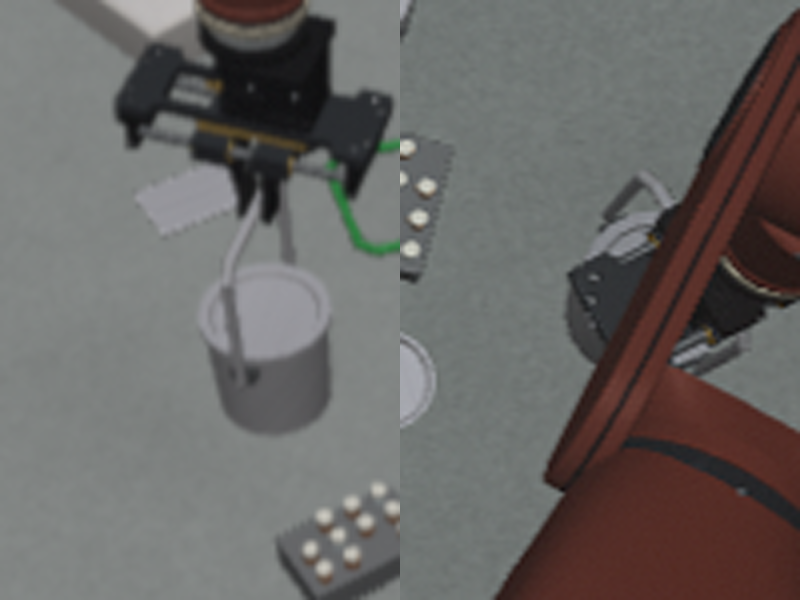

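The bail is upright in the fingers and the pail still stands (left crop: pail at (265,345), legs up to the fingers). Next I'll grip firmly and lift.

```bash
python3 -m crank '[[0,0,0,0,0],[0,0,0,0,0]]' 55; python3 arc.py; python3 -m crank '[[0,0,-6,0,0],[0,0,-10,0,0],[0,0,-20,0,0],[0,0,-25,0,0],[0,0,-25,0,0],[0,0,-15,0,0]]'; python3 arc.py;  python3 - <<'E'
from h import *
s,M=tool(); print(s["tool_pos"],s["moment"],M)
im=imaging.camera("scene")[:,:,::-1]; cv2.imwrite("pics/scene4.png",im);a=cv2.resize(im[100:250,190:290],(400,600),interpolation=cv2.INTER_CUBIC)
st=observe();w=imaging.camera("wrist")[:,:,::-1]; cv2.imwrite("pics/wrist4.png",w)
cv2.imwrite("pics/lift4.png",np.hstack([a,np.vstack([cv2.resize(w,(400,300)),np.zeros((300,400,3),np.uint8)])]))
E
```

```text
time_s: 7.32
tool_pos: [0.5065, -0.182, 0.1915]
ee_rot: [-0.608, 0.623, -0.324, 0.371]
force: [-1.3, 0.5, 2.8]
finger_gap: 0.0072
h,w,side mm [  2.897  119.3595   0.162 ] r 119.39461538957313 th 88.60961085350147 F [-1.3146  0.458   2.8471] gap 0.007181760084159853 tiltx 0.06837048240150495 tiltz 0.01397849718080485 t 7.325
time_s: 8.07
tool_pos: [0.499, -0.1757, 0.2912]
ee_rot: [-0.608, 0.623, -0.328, 0.367]
force: [-0.1, 1.0, -3.5]
finger_gap: 0.0067
h,w,side mm [ -6.28   219.068   -2.8941] r 219.15796501205983 th 91.64203732610125 F [-0.1129  1.0021 -3.4899] gap 0.00674004286874698 tiltx 0.058601346820968736 tiltz 0.008296883970825841 t 8.075
[ 0.499  -0.1757  0.2912] [-0.0213  0.1593 -0.0034] [[ 0.5151  0.0374  0.8563]
 [-0.8551 -0.0459  0.5164]
 [ 0.0586 -0.9982  0.0083]]
```

View pics/lift4.png

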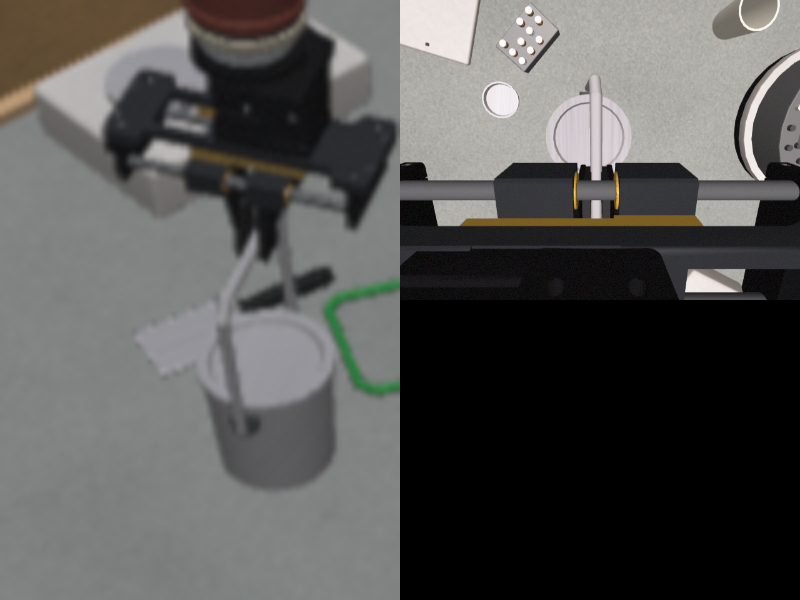

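Lifted: the pail hangs level from the bail, with fingers closed on the bar. Now I'll yaw it towards the scale.

```bash
python3 -m crank '[[0,0,0,0,-5],[0,0,0,0,-9],[0,0,0,0,-9],[0,0,0,0,-9],[0,0,0,0,-9],[0,0,0,0,-9],[0,0,0,0,-9],[0,0,0,0,-9],[0,0,0,0,-5]]'; python3 go.py '[.44,.132,.295]'; python3 -c "
from h import *
print(tool()[1])"
```

```text
time_s: 9.3
tool_pos: [0.4951, -0.1738, 0.2785]
ee_rot: [-0.685, 0.714, 0.107, -0.095]
force: [0.4, -0.2, -3.6]
finger_gap: 0.0073
yaw 16.505203638035717 pos [ 0.4951 -0.1738  0.2785] tool delta mm [ 34.2116 -29.3679 307.83  ] F [ 0.4289 -0.157  -3.6325] gap 0.007337826072240193 t 9.3 tilt -0.999010919111632
[[ 0.9587  0.0228 -0.2834]
 [ 0.2841 -0.0382  0.958 ]
 [ 0.011  -0.999  -0.0431]]
```

```bash
python3 -m crank '[[0,1,-5,10,2],[0,2,-5,20,0],[0,3,-5,28,0],[0,3,-5,30,0],[0,3,-5,30,0],[0,3,-3,30,0],[0,3,-3,30,0],[0,3,-3,30,0],[0,3,-3,30,0],[0,3,-3,25,0]]'; python3 go.py '[.44,.132,.295]'; python3 -c "
from h import *
print(tool()[1])"
```

```text
time_s: 10.55
tool_pos: [0.4467, 0.1028, 0.3015]
ee_rot: [-0.689, 0.713, 0.094, -0.088]
force: [0.2, -0.0, -4.1]
finger_gap: 0.0075
yaw 14.783151041910644 pos [0.4467 0.1028 0.3015] tool delta mm [ 0.9546  5.4151 30.1398] F [ 0.2166 -0.0214 -4.0586] gap 0.007518607061689892 t 10.55 tilt -0.9993942519710493
[[ 0.9669  0.0126 -0.2549]
 [ 0.2552 -0.0324  0.9664]
 [ 0.0039 -0.9994 -0.0346]]
```

Now finish the approach to the pre-position and look.

```bash
python3 -m crank '[[0,0,0,18,0.5],[0,0,0,10,0],[0,0,0,0,0]]'; python3 go.py '[.44,.132,.295]'; python3 - <<'E'
from h import *
for n in("scene","top","wrist"):
    st=observe(); im=imaging.camera(n)[:,:,::-1]; cv2.imwrite(f"pics/{n}5.png",im)
    if n=="wrist": np.save("w5.npy",[*st["tool_pos"],*st["ee_rot"]]);w=im
    if n=="scene": s=cv2.resize(im[190:340,260:360],(400,600),interpolation=cv2.INTER_CUBIC)
    if n=="top": t=cv2.resize(im[150:262,245:395],(400,300),interpolation=cv2.INTER_CUBIC)
cv2.imwrite("pics/pre5.png",np.hstack([np.vstack([cv2.resize(w,(400,300)),t]),s]))
E
```

```text
time_s: 10.92
tool_pos: [0.4372, 0.134, 0.2994]
ee_rot: [-0.69, 0.713, 0.093, -0.087]
force: [1.2, -0.1, -3.1]
finger_gap: 0.0073
yaw 14.631366144922861 pos [0.4372 0.134  0.2994] tool delta mm [ 2.2209  4.5087 -2.4857] F [ 1.2212 -0.1382 -3.1387] gap 0.007286665791287959 t 10.925 tilt -0.9994348202101271
```

View pics/pre5.png

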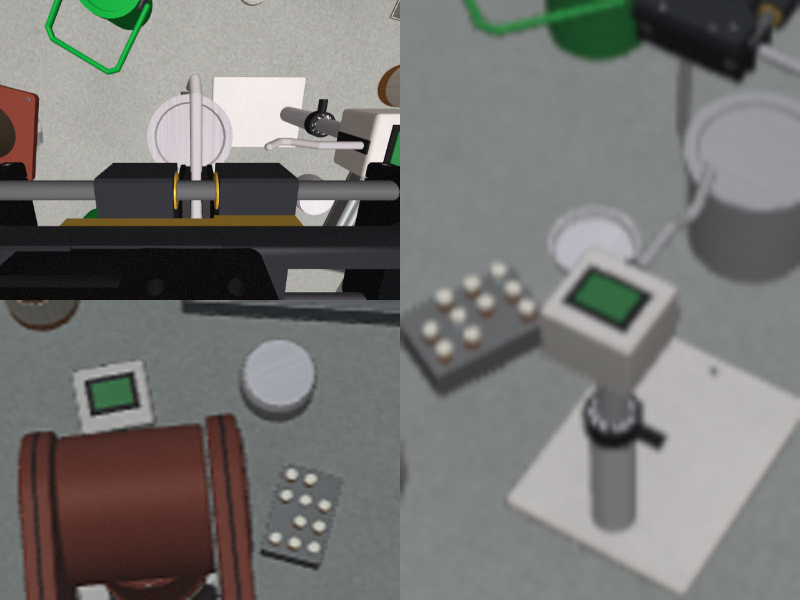

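The wrist view shows the hook at half-scale (268–365, 140–150), to the right of the bail, with its tip at (268,147). I'll zoom in on it in full resolution.

```bash
python3 - <<'E'
import cv2
w=cv2.imread("pics/wrist5.png");cv2.imwrite("pics/hook5.png",cv2.resize(w[130:320,480:640],(640,760),interpolation=cv2.INTER_CUBIC)[200:760])
E
```

```text
(no output)
```

View pics/hook5.png

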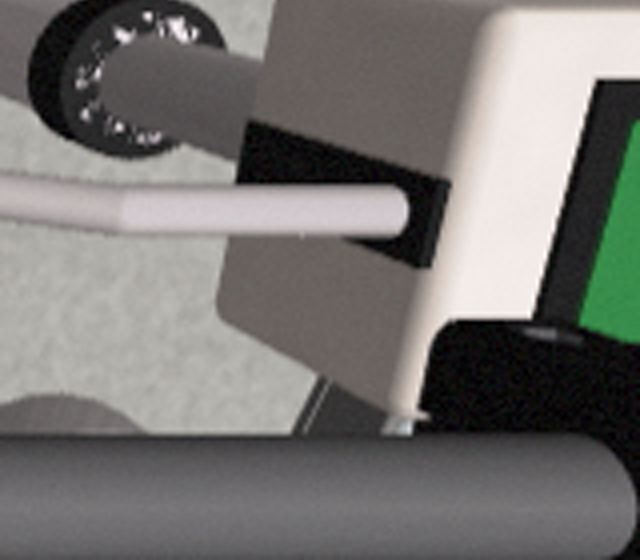

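```bash
python3 - <<'E'
from h import *
w=np.load("w5.npy");W=cam("wrist",{"tool_pos":w[:3],"ee_rot":w[3:]});T=cam("top")
im=cv2.imread("pics/wrist5.png");b,g,r=[im[:,:,i].astype(int) for i in range(3)]
m=((r-g)>4)&(g>110)
c=[]
for u in range(420,585,6):
    rows=np.nonzero(m[205:262,u])[0]+205
    if len(rows): print(u,rows.min(),rows.max(),len(rows),end=' | ')
print()
for s in range(220,262,5): print(s,g[s,418:446])
tip=np.array([431.,236.])
print("tip tri",tri(W,tip,T,np.array([297.,237.5])))
M=R.from_quat(w[3:],scalar_first=True).as_matrix()
for z in(.25,.26,.27,.28):
    print(z,[plane(W,p,z)[:2] for p in((431,236),(510,232),(581,232))])
# head front/top corners in wrist
E
```

```text
420 205 235 31 | 426 205 239 33 | 432 205 240 35 | 438 205 237 33 | 444 205 235 30 | 450 205 236 32 | 456 205 236 32 | 462 205 236 32 | 468 205 235 31 | 474 205 233 29 | 480 223 234 12 | 486 223 235 13 | 492 225 235 11 | 498 225 236 12 | 504 226 236 11 | 510 211 238 14 | 516 226 238 13 | 522 226 238 13 | 528 227 252 14 | 534 227 258 16 | 540 227 238 12 | 546 227 238 12 | 552 228 238 11 | 558 227 238 12 | 564 227 238 12 | 570 227 238 12 | 576 227 238 12 | 582 257 261 5 | 
220 [233 233 234 233 233 232 231 235 233 233 232 234 234 234 234 233 233 233
 234 233 232 234 233 234 234 235 223 208]
225 [232 232 233 233 234 232 231 231 234 233 234 233 235 234 233 206 203 157
 134 108 120 132 140 146 151 157 159 165]
230 [232 232 233 232 234 235 205 127 107 127 142 157 165 173 175 169 164 168
 170 173 175 177 183 185 185 186 189 182]
235 [187 185 183 185 186 106 108 134 154 173 189 198 200 201 203 205 201 202
 185 183 183 178 173 165 156 157 163 188]
240 [173 171 175 178 179 172 173 159 135 122 136 151 162 164 169 145 166 168
 168 174 179 177 177 172 171 171 170 170]
245 [167 170 171 172 172 171 
[... 174 characters left out ...]
9 169 171 173 170 171 169 171 168]
255 [174 171 168 166 171 171 175 174 171 172 169 169 169 179 179 178 174 175
 177 177 179 173 169 171 171 169 175 172]
260 [121 123 120 119 122 118 119 122 120 117 120 123 120 118 121 118 118 123
 121 123 123 123 120 118 121 118 116 120]
tip tri (array([0.4999, 0.1654, 0.2648]), np.float64(3.102057709874944), np.float64(0.451973793495685))
0.25 [array([0.5077, 0.1636]), array([0.5562, 0.179 ]), array([0.6006, 0.1905])]
0.26 [array([0.5034, 0.1656]), array([0.5495, 0.1802]), array([0.5919, 0.1911])]
0.27 [array([0.4991, 0.1675]), array([0.5429, 0.1813]), array([0.5831, 0.1917])]
0.28 [array([0.4948, 0.1694]), array([0.5363, 0.1825]), array([0.5744, 0.1924])]
```

```bash
python3 - <<'E'
from h import *
w=np.load("w5.npy");W=cam("wrist",{"tool_pos":w[:3],"ee_rot":w[3:]})
M=R.from_quat(w[3:],scalar_first=True).as_matrix();o=w[:3]
# rim circle: silhouette in wrist image by Hough, and bar end
g=cv2.cvtColor(cv2.imread("pics/wrist5.png"),cv2.COLOR_BGR2GRAY)
c=cv2.HoughCircles(g[:262],cv2.HOUGH_GRADIENT,1,300,param1=80,param2=15,minRadius=58,maxRadius=76);print(c)
for uv in((303,215),tuple(c[0,0][:2])):
    P=plane(W,uv,.207); print("rim",P,"tool",1e3*M.T@(P-o))
bar=o+M@[0,-.0099,0];print("bar grip",bar, "cam depth",W[1][:3]@np.r_[bar,1])
for z in(.30,.31): P=plane(W,(312,120),z); print("bar end",1e3*M.T@(P-o))
seat=np.array([.525,.172,.245]); print("seat in tool",1e3*M.T@(seat-o))
E
```

```text
[[[295.5 217.5  60.6]]]
rim [0.4253 0.1466 0.207 ] tool [-8.7336 91.8747 19.3106]
rim [0.4202 0.1432 0.207 ] tool [-14.5084  91.9239  17.3496]
bar grip [0.4374 0.1334 0.3094] cam depth [0.0006 0.0285 0.1635]
bar end [-1.3038 -3.2475 80.6877]
bar end [ -1.2556 -13.2256  79.8784]
seat in tool [94.2545 54.2272 17.5752]
```

```bash
python3 -m crank '[[0,15,0,0,0],[0,20,0,0,0],[0,20,0,-0.5,0],[0,18,0,-0.5,0]]'; python3 - <<'E'
from h import *
s,M=tool();print(s["tool_pos"],s["force"],"seat in tool",1e3*M.T@(np.array([.525,.172,.245])-s["tool_pos"]));print(M)
E
```

```text
time_s: 11.58
tool_pos: [0.5111, 0.147, 0.3001]
ee_rot: [-0.689, 0.714, 0.09, -0.085]
force: [-0.2, 0.2, -2.5]
finger_gap: 0.0073
[0.5111 0.147  0.3001] [-0.1522  0.1625 -2.5315] seat in tool [19.4524 54.4411 22.6938]
[[ 0.9692  0.0122 -0.2458]
 [ 0.2461 -0.0333  0.9687]
 [ 0.0037 -0.9994 -0.0352]]
```

```bash
python3 -m crank '[[0,13,0,2.5,0],[0,6.5,10,1.5,0],[0,0,10,0,0]]'; python3 - <<'E'
from h import *
s,M=tool();print(s["tool_pos"],s["force"],"seat in tool",1e3*M.T@(np.array([.525,.172,.245])-s["tool_pos"]))
w=imaging.camera("wrist")[:,:,::-1];cv2.imwrite("pics/wrist6.png",w);np.save("w6.npy",[*s["tool_pos"],*s["ee_rot"]])
sc=imaging.camera("scene")[:,:,::-1];cv2.imwrite("pics/scene6.png",sc)
cv2.imwrite("pics/c6.png",np.hstack([cv2.resize(w[80:300,220:420],(400,440),interpolation=cv2.INTER_CUBIC),cv2.resize(sc[190:300,260:360],(400,440),interpolation=cv2.INTER_CUBIC)]))
E
```

```text
time_s: 11.95
tool_pos: [0.5312, 0.154, 0.279]
ee_rot: [-0.689, 0.714, 0.09, -0.084]
force: [0.4, 0.3, -4.0]
finger_gap: 0.0073
[0.5312 0.154  0.279 ] [ 0.4061  0.2679 -4.0139] seat in tool [-1.7434 33.2632 20.1698]
```

View pics/c6.png

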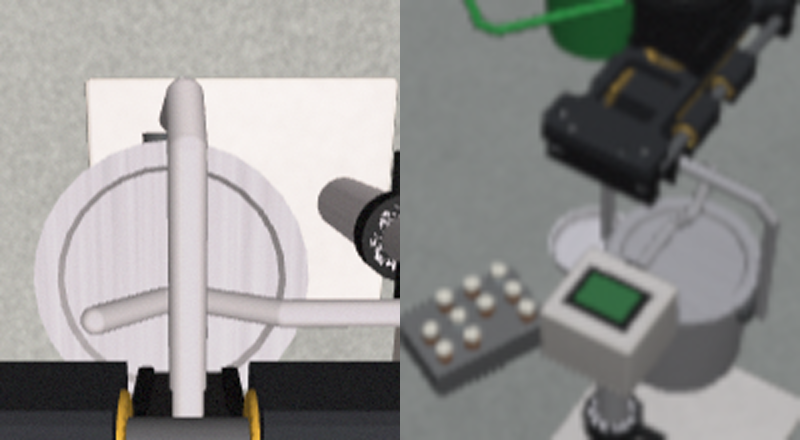

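The bar passes above the hook. In the left crop the hook's tip is at (82,320), its bend at (275,312) and the bar at u≈188, so the seat lies about 2 mm to the tip side. Checking the lateral offset next.

```bash
python3 - <<'E'
from h import *
w=np.load("w6.npy");W=cam("wrist",{"tool_pos":w[:3],"ee_rot":w[3:]})
M=R.from_quat(w[3:],scalar_first=True).as_matrix();o=w[:3]
f=lambda x,y:(220+x/2,80+y/2)
for nm,p,z in(("tip",f(95,320),.261),("cross",f(186,300),.243),("bend",f(275,312),.255),("bar end",f(186,80),.287),("rim c",f(171,278),.187)):
    for dz in(0,.008):
        P=plane(W,p,z+dz);print(nm,dz,P,1e3*M.T@(P-o))
# two-view triangulation of hook tip & bend, wrist5 vs wrist6
v=np.load("w5.npy");V=cam("wrist",{"tool_pos":v[:3],"ee_rot":v[3:]})
print(tri(V,np.array([423.,236]),W,np.array(f(82,320))),tri(V,np.array([510.,232.]),W,np.array(f(278,312))))
E
```

```text
tip 0 [0.5014 0.1661 0.261 ] [-25.9711  17.183   19.6356]
tip 0.008 [0.5019 0.1688 0.269 ] [-24.8208   9.1043  21.8173]
cross 0 [0.5256 0.1729 0.243 ] [-0.9606 35.238  20.9945]
cross 0.008 [0.525  0.1751 0.251 ] [-0.9435 27.1643 22.9188]
bend 0 [0.5501 0.1788 0.255 ] [24.325  23.3468 20.3314]
bend 0.008 [0.5485 0.1809 0.263 ] [23.2368 15.2635 22.4111]
bar end 0 [0.5107 0.2318 0.287 ] [ -0.8457 -10.8948  80.0644]
bar end 0.008 [0.5108 0.2314 0.295 ] [ -0.8297 -18.8768  79.417 ]
rim c 0 [0.5217 0.165  0.187 ] [-6.8295 91.4205 16.2758]
rim c 0.008 [0.5214 0.1669 0.195 ] [-6.629  83.3575 17.921 ]
(array([0.4981, 0.1649, 0.261 ]), np.float64(0.5925335029251602), np.float64(0.6593621861303566)) (array([0.5501, 0.1801, 0.2592]), np.float64(0.04292822800374062), np.float64(0.04775394010043911))
```

```bash
python3 -m crank '[[0,-1.5,10,1,0],[0,-1,10,1,0],[0,0,7,0,0]]'; python3 - <<'E'
from h import *
s,M=tool();print(s["tool_pos"],s["force"],s["moment"],"seat in tool",1e3*M.T@(np.array([.5255,.173,.247])-s["tool_pos"]))
E
python3 -m crank '[[0,0,4,0,0],[0,0,3,0,0]]'
```

```text
time_s: 12.42
tool_pos: [0.5265, 0.1543, 0.2496]
ee_rot: [-0.689, 0.714, 0.089, -0.085]
force: [0.1, -0.8, -4.1]
finger_gap: 0.0072
[0.5265 0.1543 0.2496] [ 0.0547 -0.8293 -4.0563] [-0.0604 -0.0539 -0.0181] seat in tool [ 3.6279  1.9568 18.4843]
time_s: 12.68
tool_pos: [0.5263, 0.154, 0.2418]
ee_rot: [-0.689, 0.714, 0.089, -0.085]
force: [1.0, 0.9, -3.1]
finger_gap: 0.0073
```

```bash
for i in 1; do python3 -m crank '[[0,1.5,2,0,0],[0,1,2,0,0],[0,0,0,0,0]]'; done; python3 -c "
from bench import observe
import numpy as np
s=observe();print(s['force'],s['moment'],s['tool_pos'])"; python3 -m crank '[[0,0,2.5,0,0],[0,0,0,0,0]]'
```

```text
time_s: 13.05
tool_pos: [0.5294, 0.1546, 0.2384]
ee_rot: [-0.689, 0.714, 0.089, -0.085]
force: [-0.2, -1.7, -2.7]
finger_gap: 0.0069
[-0.21888322 -1.70558577 -2.67583591] [-0.06526183  0.08750543  0.02549122] [0.52937542 0.15461135 0.23836791]
time_s: 13.3
tool_pos: [0.5297, 0.1546, 0.2363]
ee_rot: [-0.689, 0.714, 0.09, -0.084]
force: [-0.7, -0.4, -1.2]
finger_gap: 0.0072
```

```bash
python3 -m crank '[[0,0,2.5,0,0],[0,0,0,0,0]]'; python3 -m crank '[[0,0,1.5,0,0],[0,0,0,0,0]]';python3 -m crank '[[0,0,0,0,0]]'; python3 - <<'E'
from h import *
s,M=tool();print(s["tool_pos"],s["force"],s["moment"])
w=imaging.camera("wrist")[:,:,::-1];cv2.imwrite("pics/wrist7.png",w);np.save("w7.npy",[*s["tool_pos"],*s["ee_rot"]])
sc=imaging.camera("scene")[:,:,::-1];cv2.imwrite("pics/scene7.png",sc)
cv2.imwrite("pics/c7.png",np.hstack([cv2.resize(w[80:300,220:420],(400,440),interpolation=cv2.INTER_CUBIC),cv2.resize(sc[190:300,260:360],(400,440),interpolation=cv2.INTER_CUBIC)]))
E
```

```text
time_s: 13.55
tool_pos: [0.5298, 0.1546, 0.2342]
ee_rot: [-0.689, 0.714, 0.09, -0.084]
force: [-1.5, -0.5, 0.6]
finger_gap: 0.0071
time_s: 13.8
tool_pos: [0.5298, 0.1546, 0.233]
ee_rot: [-0.689, 0.714, 0.09, -0.084]
force: [-0.3, 0.6, -1.0]
finger_gap: 0.0072
time_s: 13.92
tool_pos: [0.5298, 0.1546, 0.233]
ee_rot: [-0.689, 0.714, 0.09, -0.084]
force: [-1.9, 0.5, -0.4]
finger_gap: 0.0072
[0.5298 0.1546 0.233 ] [-1.8631  0.4505 -0.4352] [-0.046   0.2734  0.0692]
```

View pics/c7.png

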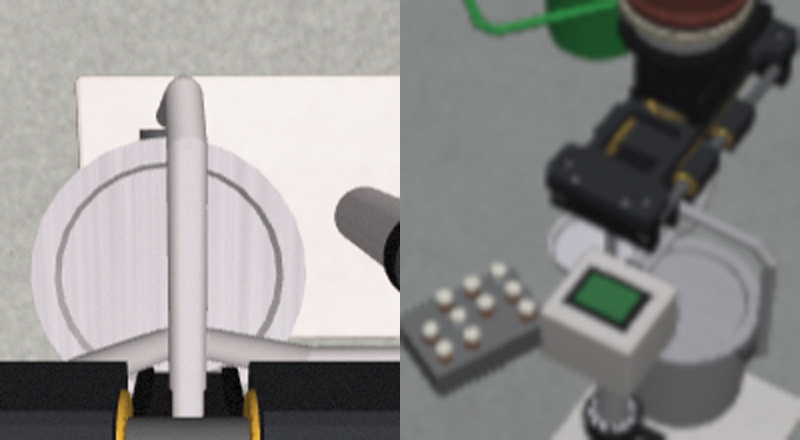

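The hook now bears the bar: wrist force is about -0.5 N against -4 N hanging. The bar at u≈188 sits midway between the hook's tip and bend. I'll relax the grip first, then open.

```bash
python3 -m crank '[[5,0,0.5,0,0],[5,0,0,0,0],[5,0,0,0,0],[5,0,0,0,0]]' 4; python3 -m crank '[[5,0,0,0,0],[5,0,0,0,0],[5,0,0,0,0],[5,0,0,0,0]]' 3;  python3 -m crank '[[10,0,0,0,0],[12,0,0,0,0],[15,0,0,0,0],[20,0,0,0,0],[26,0,0,0,0],[26,0,0,0,0]]'; python3 -c "
from bench import observe
s=observe();print(s['force'],s['moment'],s['tool_pos'])"
```

```text
time_s: 14.52
tool_pos: [0.5305, 0.1545, 0.2329]
ee_rot: [-0.689, 0.714, 0.091, -0.083]
force: [-0.1, 0.4, 0.7]
finger_gap: 0.0088
time_s: 15.02
tool_pos: [0.5305, 0.1545, 0.2329]
ee_rot: [-0.689, 0.714, 0.091, -0.083]
force: [-0.8, -1.1, -0.7]
finger_gap: 0.009
time_s: 15.78
tool_pos: [0.5308, 0.1545, 0.2331]
ee_rot: [-0.689, 0.714, 0.091, -0.083]
force: [0.1, 0.0, 0.1]
finger_gap: 0.0249
[0.11367622 0.04427201 0.09493255] [-0.1118989   0.08383866  0.06491855] [0.53079855 0.15451721 0.23305502]
```

```bash
python3 -m crank '[[26,0,-8,-0.7,0],[26,0,-12,-0.7,0],[26,0,-15,-0.7,0],[26,0,-20,-0.7,0],[26,0,-25,-0.7,0],[26,0,-25,0,0],[26,0,-25,0,0],[26,0,0,0,0]]'; python3 - <<'E'
from h import *
s,M=tool();print(s["tool_pos"],s["force"])
w=imaging.camera("wrist")[:,:,::-1];cv2.imwrite("pics/wrist8.png",w);np.save("w8.npy",[*s["tool_pos"],*s["ee_rot"]])
sc=imaging.camera("scene")[:,:,::-1];cv2.imwrite("pics/scene8.png",sc)
cv2.imwrite("pics/c8.png",np.hstack([cv2.resize(w[80:300,220:420],(400,440),interpolation=cv2.INTER_CUBIC),cv2.resize(sc[190:300,260:360],(400,440),interpolation=cv2.INTER_CUBIC)]))
E
```

```text
time_s: 16.77
tool_pos: [0.5305, 0.1555, 0.3754]
ee_rot: [-0.689, 0.714, 0.093, -0.08]
force: [1.0, -0.4, -0.4]
finger_gap: 0.0262
[0.5305 0.1555 0.3754] [ 0.9682 -0.3536 -0.3837]
```

View pics/c8.png

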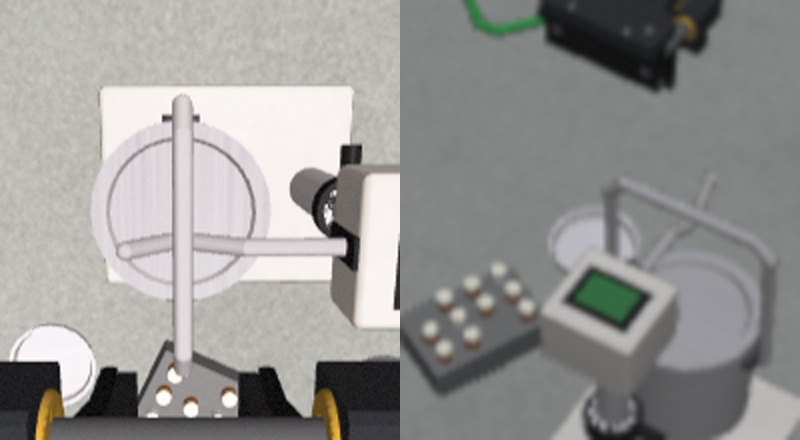

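The pail hangs on the hook. In the left crop the bail spans v≈95–375 with the hook crossing at v≈242, so it is near the middle. I'll let it settle and check stillness and level numerically.

```bash
python3 -m crank '[[26,0,-20,0,0],[26,0,-20,0,0],[26,0,0,0,0],[26,0,0,0,0],[26,0,0,0,0],[26,0,0,0,0],[26,0,0,0,0],[26,0,0,0,0],[26,0,0,0,0],[26,0,0,0,0]]'
python3 -m crank '[[26,0,0,0,0],[26,0,0,0,0],[26,0,0,0,0],[26,0,0,0,0],[26,0,0,0,0],[26,0,0,0,0],[26,0,0,0,0],[26,0,0,0,0]]'
python3 - <<'E'
from h import *
a=imaging.camera("scene")
for k in range(8):
    b=imaging.camera("scene");d=cv2.absdiff(a,b).max(2);print(d[220:320,300:360].max(),(d[220:320,300:360]>25).sum(),end='; ')
s,M=tool();w=imaging.camera("wrist");cv2.imwrite("pics/wrist9.png",w[:,:,::-1]);W=cam("wrist",s)
# ends of bail and hook crossing columns: brightness along image centre strip
cv2.imwrite("pics/c9.png",np.hstack([cv2.resize(w[80:300,220:420,::-1],(400,440),interpolation=cv2.INTER_CUBIC),cv2.resize(b[190:300,260:360,::-1],(400,440),interpolation=cv2.INTER_CUBIC)]))
print(s["tool_pos"])
E
```

```text
time_s: 18.12
tool_pos: [0.5271, 0.1562, 0.4088]
ee_rot: [-0.689, 0.714, 0.088, -0.086]
force: [0.7, -0.3, -0.0]
finger_gap: 0.0262
time_s: 19.12
tool_pos: [0.5271, 0.1562, 0.409]
ee_rot: [-0.689, 0.714, 0.088, -0.085]
force: [-0.8, -0.2, 0.9]
finger_gap: 0.0259
3 0; 8 0; 8 0; 12 0; 12 0; 12 0; 11 0; 8 0; [0.5271 0.1562 0.409 ]
```

```bash
for i in 1 2 3 4 5; do python3 -m crank '[[26,0,0,0,0],[26,0,0,0,0],[26,0,0,0,0],[26,0,0,0,0],[26,0,0,0,0],[26,0,0,0,0],[26,0,0,0,0],[26,0,0,0,0]]' | grep time; done
python3 - <<'E'
from h import *
a=imaging.camera("scene")
for k in range(14):
    b=imaging.camera("scene");d=cv2.absdiff(a,b).max(2);print(d[220:320,300:360].max(),end='; ')
s,M=tool();w=imaging.camera("wrist");W=cam("wrist",s);g=cv2.cvtColor(w,cv2.COLOR_RGB2GRAY)
c=cv2.HoughCircles(g,cv2.HOUGH_GRADIENT,1,50,param1=80,param2=15,minRadius=30,maxRadius=60);print(c[0][:4],s["tool_pos"])
for r in range(115,290,12): print(r,g[r,300:322])
print("col", g[100:300:2,311])
E
```

```text
time_s: 20.62
time_s: 21.62
time_s: 22.62
time_s: 23.62
time_s: 24.62
5; 3; 3; 3; 4; 3; 4; 3; 4; 4; 3; 2; 3; 4; [[314.5 184.5  33.8]
 [144.5   1.5  57.2]
 [119.5  56.5  56.1]
 [358.5 244.5  43.8]] [0.5271 0.1562 0.409 ]
115 [196 192 191 191 191 194 196 194 196 191 193 197 193 190 190 189 192 189
 189 194 190 189]
127 [244 243 244 243 244 244 244 245 244 246 245 245 245 245 245 245 246 246
 246 245 245 246]
139 [244 243 244 245 245 244 244 117  70  84  87  93 127 169 192 208 216 219
 215 202 177 101]
151 [212 199 175 151 148 154 170 187 198 199 209 209 140 177 205 221 221 220
 222 215 194 171]
163 [217 216 218 222 217 215 217 220 220 217 217 217 136 174 203 221 224 221
 221 218 192 177]
175 [216 217 219 220 217 216 218 217 221 219 219 217 136 177 206 220 223 222
 222 215 189 163]
187 [217 217 217 221 219 217 221 220 222 219 219 218 135 174 203 220 222 221
 222 218 191 158]
199 [198 196 194 196 192 191 186 182 179 172 170 170 140 173 205 221 222 222
 222 218 189 155]
211 [209 214 221 221 218 222 222 219 221 221 221 218 146 169 201 218 223 223
 222 216 187 194]
223 [193 193 191 193 190 
[... 255 characters left out ...]
142]
259 [174  78  57 111 149 150 150 150 152 171 244 252 252 252 245 193 136 152
 152 150 149 152]
271 [148 149 150 168 251 252 252 251 252 252 226 151 148 151 152 150 151 152
 131 120 121 132]
283 [251 252 252 252 248 171 146 146 147 152 151 109  78  90 109 113  91  94
 149 150 149 149]
col [194 185 189 190 190 187 189 196 196 188 187 189 195 240 246 246 245 245
 245 164  97 215 217 219 193 170 218 220 217 217 218 219 217 217 216 219
 219 217 217 220 217 218 219 218 220 220 194 197 202 190 172 217 216 219
 221 220 219 213 186 223 224 223 159 194 190 187 182 191 188 188 185 183
 187  90  80  99 151 153  98 232 252 252 233 153 148 147 152 149 152 150
 150 139  96 213 184  68  81  92  96 106]
```

```bash
python3 - <<'E'
from h import *
s,M=tool();w=imaging.camera("wrist");W=cam("wrist",s);g=cv2.cvtColor(w,cv2.COLOR_RGB2GRAY).astype(int)
print("bail top rows @317",g[118:140,317]);print("bail bottom @317",g[248:268,317]);print("hook @340",g[190:216,340]);print("rim row185",g[185,255:285],g[185,340:375])
sp=lambda p,z:1e3*(R.from_euler('z',-14.5,degrees=True).as_matrix()@(plane(W,p,z)-np.array([.5255,.173,0])))
for n,p,z in(("rimtop",(311,141.5),.143),("rimbot",(311,223),.143),("hook",(317,202),.238)):print(n,sp(p,z))
for v in(127,129,131,133,254,256,258): print(v,sp((317,v),.243))
for u in(264,268,272,276,350,354,358,362): print(u,sp((u,183),.143))
E
```

```text
bail top rows @317 [193 189 189 194 199 192 186 220 240 246 247 240 221 214 219 219 217 218
 220 217 220 220]
bail bottom @317 [219 216 189 170 169 170 170 170 169 187 172 155 153 150 152 152 151 148
 150 151]
hook @340 [223 224 224 224 193 171 188 198 202 195 185 162 172 203 187 167 170 207
 225 225 224 225 225 225 225 225]
rim row185 [187 183 185 189 191 190 186 185 188 186 183 184 189 185 187 189 188 184
 187 207 216 216 217 217 221 223 196 177 207 219] [221 224 222 222 219 213 217 218 160 137 198 221 222 220 213 214 217 236
 242 241 241 241 242 241 242 243 243 244 242 244 243 244 243 243 235]
rimtop [ -6.0828  51.4515 143.    ]
rimbot [ -6.9814 -50.9378 143.    ]
hook [  0.1471  -5.3348 238.    ]
127 [  0.3688  65.5641 243.    ]
129 [  0.3621  63.807  243.    ]
131 [  0.3555  62.0443 243.    ]
133 [  0.3488  60.276  243.    ]
254 [ -0.0983 -58.3385 243.    ]
256 [ -0.1065 -60.5126 243.    ]
258 [ -0.1148 -62.6944 243.    ]
264 [-65.7769   1.4378 143.    ]
268 [-60.7337   1.4048 143.    ]
272 [-55.6906   1.3717 143.    ]
276 [-50.6476   1.3386 143.    ]
350 [ 42.6313   0.7266 143.    ]
354 [ 47.6725   0.6935 143.    ]
358 [ 52.7136   0.6604 143.    ]
362 [ 57.7546   0.6273 143.    ]
```

```bash
python3 -c "
from bench import finish_job
print(finish_job())"
```

```text
the job is handed in; nothing more can be done
None
```

The pail is hanging from the scale's hook, and I have handed the job in at about 25 s of the 69 s allowed; `finish_job` gives no verdict.

**What I did:** I pinched the bail bar at 4 N, about 18 mm off its middle so the hook had room beside the fingers. I swung the bail upright while the pail stayed standing. I then gripped at 55 N, lifted, turned and carried the pail, and passed the bar over the hook's tip. I lowered it until the wrist force went from about -4 N to about zero, with the hook sunk roughly 8–9 mm. Then I relaxed the grip, opened the fingers and rose clear.

**Last checks:**
- **Still:** after about 8 s of settling, successive scene pictures differ only by noise. A small change seen earlier had died out.
- **Level:** the rim centre lies within about 1 mm of straight below the bar.
- **Centred:** the bail's middle is about 0.4 mm from the scale's centre line. The hook crosses roughly 2–5 mm to one side of it by the wrist view.
- **Hook height:** two views put the unloaded seat at about 0.245–0.249 m. My first estimate from the head's top was lower, about 0.238 m. The load on the wrist began to fall at a height that fits about 0.247 m.

**Not perfect or not checked:**
- The tool drifted slightly with each row, so the hand was tilted up to about 4° and the pail tilted about 2–3° while carried (estimated from the hand, not measured).
- The last picture I tried to view was refused by the 12-picture limit, so the final check was by pixel measurement only.
- I did not compare the bystanders' positions with where they started. Nothing near them was touched as far as I could see.

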